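# Slide the squat tankard up onto the bar mat

### The job

Slide the squat pewter tankard across the tile, up over the bevelled edge of the rubber bar mat and into the middle of the mat, and leave it standing upright there. Push it rather than lifting it, and leave the tall tankard where it stands.

Things in the scene. Friction and masses are not known exactly. Their poses are not given: they have to be found in the camera images.
- squat_tankard: Shorter of two round pewter tankards, loose on the tile left or right of the mat: 78 mm high, 80 mm across the rim, 78 just above its flat 72 mm foot, about 0.4 kg. Origin: centre of underside; z up; x along its handle, which reaches 67 mm from the axis at heights 15 to 66 mm and starts pointing away from the robot within 17 degrees. Slides upright if pushed below 45 mm height.
- bar_mat: Square black rubber mat fixed on the tile between the tankards: 200 mm square at the foot, 10 mm thick, each edge a shallow ramp 30 mm wide, flat top 140 mm square. Origin: centre of underside, at tile height 0; x, y square to its edges, turned up to 17 degrees. Small bottles 125 mm high and an opener lie beyond it from the robot, over 150 mm from its centre.
- tall_tankard: Taller pewter tankard, a bystander on the other side of the mat: 150 mm high, 80 mm across, about 0.6 kg, its handle reaching 67 mm from the axis and pointing roughly away from the robot. Origin: centre of underside; z up, x along its handle.
Not all that is in view belongs to the job. Leave any orange look-alike of the squat_tankard alone.

How it is judged:
By the outcome, as a careful person would: the job done as asked, in the order asked, and still so for the second after the job is handed in, with the robot touching nothing.
It also fails if it takes over 43 s, if anything falls off the work surface, if the arm or the gripper's body presses on something with over 40 N, if the wrist force passes 120 N, or if a joint passes its speed limit or range.

### The arm

A 6-joint arm with a two-finger parallel gripper is mounted at the origin on the work surface. World frame = base frame: x ahead of the robot, y to its left, z up, the work surface at z = 0. Lengths are in mm, angles in rad, forces in N, time in s.
With the tool pointing down it reaches from about 275 to 750 mm from the base axis. Payload 10.2 kg.
Tool frame: the origin (TCP) lies midway between the tips of the shut fingers; the grasp point (between the pads) lies 19 mm behind it; z points along the fingers, y is the line along which they close (so a half turn about z gives the same grasp; the last joint's range is limited). The gripper opens to 85 mm and grips with 20 to 120 N. Pads are 22 mm wide; open, the fingers measure 114 mm over their backs; the gripper's body (76 mm by 85 mm) begins 54 mm behind the grasp point. The pads swing forward as they close: fully open they stand 13 mm farther back than shut.
Start: joints at [0.929, 0.313, 1.498, -0, 1.331, -0.223], TCP at [213.512, 479.629, 231.294] pointing down, gripper open.
Joint ranges: [-2.94, 2.94], [-0.97, 2.17], [0.19, 2.56], [-1.23, 4.37], [0.02, 3.11], [-2.88, 2.88]. Speed limits (rad/s): [2.39, 2.39, 3.01, 3.14, 3.14, 3.14].

### API

Orientations are given as a unit quaternion [w, x, y, z].
In Python, from rig import ctrl gives the robot as it stands.
- The arm moves only by the tool send_rows, never from a script. Its argument "targets" is a list of rows, each a list of 7 numbers: the closure, from -1 (fully open) to 1 (shut), so that 0 is half open, then the shift along the tool's x, y, z in m, then the turn, a rotation vector about the tool's x, y, z in rad. In form: [[claw, dx, dy, dz, ax, ay, az], ...]. A call has exactly 10 rows; each row shifts and turns the commanded pose from where the row before left it, along the tool's axes as they then stand; what a row does not reach is not made up. A row lasts 1/8 s, in which the tool goes at most 62.5 mm and 10.7 degrees, less where a joint would pass 70% of its speed; a pose out of reach is approached as far as the arm can. A call with a gripper value outside its range is refused whole. The fingers move at their own pace and stop on an object; "squeeze" is the grip in N (left out, the last holds). Time passes only in rows, so rows that do not move let the fingers close, or fill a call up. It gives the time, the measured TCP pose, the force, the opening and the grip force at its end, in the units of the state.
- ctrl.sense(): the state, without advancing time (a new reading comes with each control period).
- ctrl.capture(name): name is "scene" or "side" or "wrist"; returns a dict with "img" (400x640x3 uint8, red, green, blue), "camera_matrix" (3x3 intrinsics, pixels), "R" (3x3) and "t" (3): a world point X has camera coordinates R X + t. Camera axes: x right, y down, z forward; pixel columns grow to the right and rows downward; lengths in mm; the calibration is good to about 2 mm. A picture is of the moment at which its call begins. There is no depth.
- ctrl.finish_job(): hands the job in; it is judged then, once.
Trained networks look in a picture, given as the dict that the camera call returned (one of the last four; its "shot" number tells which), for a name from the list of things; names that differ only in an ending like _2 or _b are one class to them, and where a whole thing is asked for, a point or a joint stands for the part that bears it (a point fixed in the world has none). Each returns a list of dicts, best first, with "score" (0 to 1); they miss things now and then, are a little off and sometimes report something else, mostly with a low value. They report only what shows in the picture. A call takes as long as a camera call. They do not tell look-alikes from the thing itself.
- ctrl.boxes_of(query, picture): "extent" ([left, top, width, height] in pixels, round what is visible of it).
- ctrl.landmark_of(query, picture): "point" ([column, row] in pixels: a listed point, or the origin of a listed thing).
The state is a dict: "time_s": time; "joints": joint angles; "dq": joint speeds; "tau": joint torques, N m; "eef_pos": TCP position; "ee_rot": TCP orientation; "force": force on the tool from outside, world axes, zero at the start; "wrist_torque": the same for the moment, N m; "grip_width": opening from 0.0 (shut) to 1.0 (fully open); "grip_force": force on a finger pad.
Only numpy, scipy, OpenCV 4.12 (cv2) and the standard library are available. Lean on these libraries where they do the work, as an engineer would, in place of code of your own. Each camera call takes 0.05 s, during which the arm holds its last target. There are 200 camera calls.

## Working session

There is one attempt and no reset: what is moved stays moved. The work goes in short steps, Python scripts to look and compute and a tool call to move; the robot and the scene stay as the last step left them, time stands still between calls to the robot, and variables do not carry over. Pictures are saved under pics/ and viewed, at most 10 in all, crops included, and the job is handed in when it is done.

Besides the shell and the picture viewer there is one more tool, called after "Emit:" by a JSON object that holds its "api" and its "payload", one argument or row to a line. send_rows: Moves the arm, as the interface text tells. Its arguments: {"type":"object","properties":{"targets":{"type":"array"},"squeeze":{"type":"number"}},"required":["targets"]}

```bash
mkdir -p pics
cat > h.py <<'E'
from rig import ctrl
import numpy as np, cv2
def ray(p,px,z):
    K=p["camera_matrix"];R=np.array(p["R"]);t=np.array(p["t"])
    d=R.T@np.linalg.inv(K)@np.array([px[0],px[1],1.]);c=-R.T@t
    return c+d*(z-c[2])/d[2]
def proj(p,X):
    v=np.array(p["camera_matrix"])@(np.array(p["R"])@np.array(X,float)+np.array(p["t"]));return v[:2]/v[2]
def save(p,n): cv2.imwrite("pics/"+n,p["img"][:,:,::-1])
E
python3 - <<'E'
from h import *
for n in ("scene","side"):
    p=ctrl.capture(n);save(p,n+"0.png")
    print(n,"cam",(-np.array(p["R"]).T@np.array(p["t"])).round())
    for q in ("squat_tankard","tall_tankard","bar_mat"):
        for d in ctrl.landmark_of(q,p)[:3]: print(q,np.round(d["point"]),round(d["score"],2),ray(p,d["point"],0).round())
        for d in ctrl.boxes_of(q,p)[:3]: print("  box",np.round(d["extent"]),round(d["score"],2))
print(ctrl.sense())
E
```

```text
scene cam [1311.  503.  842.]
squat_tankard [396. 190.] 0.72 [319. 198.   0.]
squat_tankard [393. 251.] 0.65 [557. 293.   0.]
squat_tankard [414. 302.] 0.59 [679. 400.   0.]
  box [379. 219.  30.  44.] 0.85
  box [380. 163.  32.  39.] 0.68
  box [399. 265.  32.  49.] 0.65
tall_tankard [220. 182.] 0.56 [ 580. -284.    0.]
  box [198. 139.  32.  55.] 0.65
bar_mat [287. 224.] 0.9 [623.  -3.   0.]
bar_mat [217. 186.] 0.37 [ 603. -276.    0.]
  box [241. 192.  94.  66.] 0.77
side cam [ 198. -763.  913.]
squat_tankard [230. 186.] 0.93 [330. 200.   0.]
squat_tankard [302. 149.] 0.83 [561. 279.   0.]
  box [289. 120.  34.  38.] 0.88
  box [310.  92.  29.  34.] 0.88
tall_tankard [406. 299.] 0.73 [ 603. -273.    0.]
tall_tankard [359. 215.] 0.63 [610. -12.   0.]
  box [386. 245.  52.  72.] 0.87
bar_mat [358. 215.] 0.81 [606. -12.   0.]
  box [317. 187.  90.  64.] 0.82
{'time_s': 0.7, 'joints': array([ 9.28567319e-01,  3.12887302e-01,  1.49770714e+00, -1.11363781e-05,
        1.33098061e+00, -2.23391723e-01]), 'dq': array([ 0.00032898, -0.00040222,  0.00072117,  0.00019957, -0.00099417,
        0.00085523]), 'tau': array([ 1.00068388e-03, -4.12114334e+01, -2.59874278e+01, -1.35078599e-04,
        5.85968537e-04,  3.38625614e-05]), 'eef_pos': array([213.53075171, 479.62169242, 231.29798746]), 'ee_rot': array([8.60179282e-06, 2.07889985e-01, 9.78152214e-01, 5.72160766e-06]), 'force': array([ 0.73704228,  0.42992231, -0.21815534]), 'wrist_torque': array([-0.00981813, -0.00686325, -0.06352731]), 'grip_force': 0.0, 'grip_width': 0.9987657646743103}
```

View pics/scene0.png

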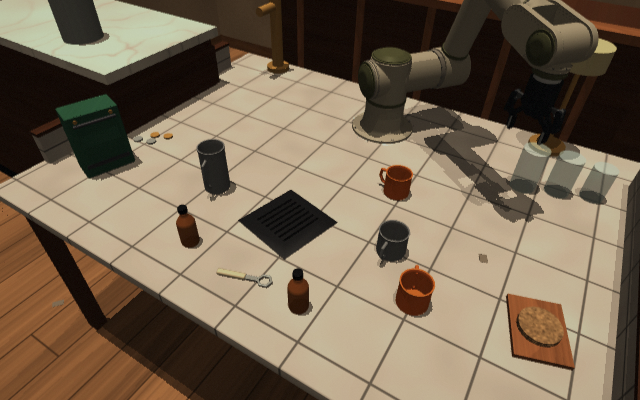

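View pics/side0.png

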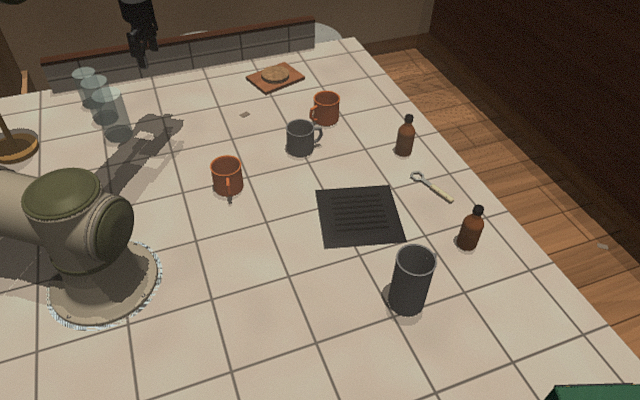

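The scene view shows three squat mugs: orange at (397,182), grey pewter at (393,240) and orange at (414,292). In the side view they are at (227,175), (301,137) and (325,107). The grey one is the target, because it is pewter and stands next to the mat. The mat is at scene (288,224), with the tall tankard at (214,165) on its other side. Next I'll measure accurately and confirm in an enlarged crop.

```bash
cat >> h.py <<'E'
def matfit(p,roi):
    x,y,w,h=roi;m=np.zeros((400,640),np.uint8);g=p["img"].max(2)
    m[y:y+h,x:x+w]=(g[y:y+h,x:x+w]<75)
    n,l,s,_=cv2.connectedComponentsWithStats(m);k=1+s[1:,4].argmax()
    c=max(cv2.findContours((l==k).astype(np.uint8),0,1)[0],key=cv2.contourArea)[:,0]
    P=np.array([ray(p,q,0)[:2] for q in c],np.float32)
    return cv2.minAreaRect(P)
def body(p,x,y,yaw,H=78,z0=0):
    a=np.linspace(0,2*np.pi,48);m=np.zeros((400,640),np.uint8)
    def hull(Q): cv2.fillConvexPoly(m,cv2.convexHull(np.array([proj(p,q)*16 for q in Q]).round().astype(np.int32)),1,cv2.LINE_8,4)
    hull([[x+r*np.cos(t),y+r*np.sin(t),z0+z] for r,z in((36,0),(39,4),(40,H)) for t in a])
    c,s=np.cos(yaw),np.sin(yaw)
    hull([[x+u*c-v*s,y+u*s+v*c,z0+z] for u in(36,67) for v in(-5,5) for z in ((15,66) if u<50 else (25,56))])
    return m
def tankfit(ps,x0,y0,yaw0,z0=0):
    from scipy.optimize import minimize
    ms=[]
    for p in ps:
        u,v=proj(p,[x0,y0,40]).round().astype(int);w=np.zeros((400,640),np.uint8);w[v-40:v+40,u-40:u+40]=1
        i=p["img"].astype(int);ms.append(((i.max(2)<110)&(i.max(2)-i.min(2)<30)).astype(np.uint8)*w)
    def cost(q):
        e=0
        for p,m in zip(ps,ms):
            b=body(p,*q,z0=z0);near=cv2.dilate(b,np.ones((9,9)));e+=((m!=b)&(near>0)).sum()/b.sum()
        return e
    r=min((minimize(cost,[x0,y0,yw],method="Nelder-Mead",options=dict(initial_simplex=[[x0,y0,yw],[x0+12,y0,yw],[x0,y0+12,yw],[x0,y0,yw+.25]],xatol=.2,fatol=1e-4)) for yw in(yaw0-.2,yaw0,yaw0+.2)),key=lambda r:r.fun)
    return r.x,r.fun
def overlay(p,q,n,roi,k=5,z0=0):
    b=body(p,*q,z0=z0);x,y,w,h=roi;im=cv2.resize(p["img"][y:y+h,x:x+w,::-1],None,fx=k,fy=k,interpolation=cv2.INTER_NEAREST)
    c=cv2.findContours(cv2.resize(b[y:y+h,x:x+w],None,fx=k,fy=k,interpolation=0),0,1)[0];cv2.drawContours(im,c,-1,(0,255,0),1);return im
E
python3 - <<'E'
from h import *
a=ctrl.capture("scene");b=ctrl.capture("side")
print(matfit(a,(230,182,115,82)),matfit(b,(310,180,100,72)))
for S in ([a],[b],[a,b]):
    q,f=tankfit(S,550,285,0);print(q.round(2),f.round(3))
im=np.hstack([overlay(a,q,"",(345,195,80,80)),overlay(b,q,"",(260,95,80,80))])
cv2.imwrite("pics/c1.png",im)
E
```

```text
((612.5712280273438, -6.755348205566406), (198.68609619140625, 198.35586547851562), 75.54703521728516) ((608.7775268554688, -9.888259887695312), (197.457275390625, 197.54043579101562), 75.6139144897461)
[5.6472e+02 2.8804e+02 7.0000e-02] 0.11
[552.31 278.     0.6 ] 0.159
[5.6009e+02 2.8563e+02 7.0000e-02] 0.333
```

View pics/c1.png

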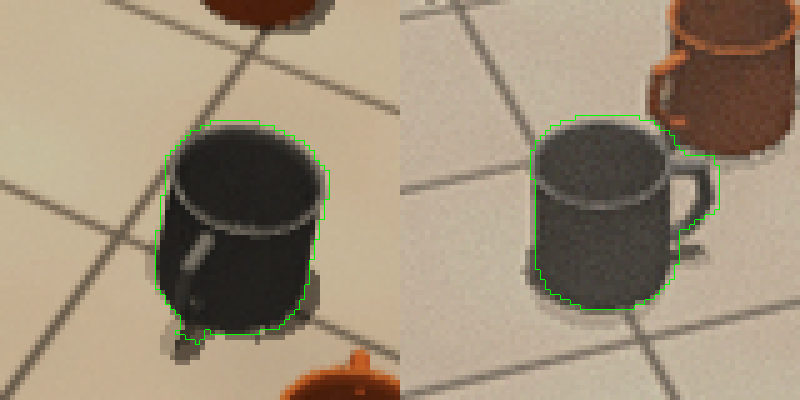

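The crop confirms the grey pewter tankard, with its handle facing away from the robot. It stands near (560,285), and the mat centre is near (611,-8) with yaw about -14.4°. The orange mugs are look-alikes, so I'll leave them alone. My plan is to use the half-open fingers as a two-point fork, tilted 20° so that only the tips touch, low down. First I turn the tool in place.

Emit:
{"api": "send_rows", "payload": {
  "targets": [
    [-0.2,0,0,0,0,0,0.163],
    [-0.2,0,0,0,0,0,0.163],
    [-0.2,0,0,0,0,0,0.163],
    [-0.2,0,0,0,0,0,0.163],
    [-0.2,0,0,0,0,0,0.163],
    [-0.2,0,0,0,0,0,0.163],
    [-0.2,0,0,0,0,-0.12,0],
    [-0.2,0,0,0,0,-0.12,0],
    [-0.2,0,0,0,0,-0.12,0],
    [-0.2,0,0,0,0,0,0]
  ]
}}

```text
time_s: 2.05
eef_pos: [213.1, 480.3, 230.1]
ee_rot: [0.137, 0.632, 0.754, -0.116]
force: [0.9, 0.4, -0.1]
grip_width: 0.602
grip_force: 0.0
```

```bash
cat >> h.py <<'E'
from scipy.spatial.transform import Rotation as Ro
def tool():
    s=ctrl.sense();w,x,y,z=s["ee_rot"];return np.array(s["eef_pos"]),Ro.from_quat([x,y,z,w]).as_matrix(),s
def goto(X): # tool-frame shift (m) to world point X (mm)
    p,R,s=tool();return (R.T@(np.array(X,float)-p)/1000).round(4)
E
python3 - <<'E'
from h import *
p,R,s=tool();print(p.round(1),R.round(3).tolist(),s["joints"].round(2),s["grip_width"],s["time_s"])
d=np.array([610.7-560,-8.3-285.6]);d/=np.linalg.norm(d);print("d",d)
st=np.array([560,285.6])-d*85
print("above",st,goto([*st,231]),"down",(R.T@np.array([0,0,22-231])/1000).round(4),"fwd",(R.T@np.array([*d,0])).round(4))
a=ctrl.capture("scene");b=ctrl.capture("side")
for z in(0,40): print(z,ray(a,(414,292),z).round(),ray(b,(327,108),z).round())
E
```

```text
[213.1 480.3 230.1] [[-0.164, 0.985, 0.06], [0.921, 0.174, -0.347], [-0.353, -0.001, -0.936]] [ 1.04  0.5   1.28 -0.23  1.65  0.88] 0.6017929714953688 2.05
d [ 0.16999674 -0.98544462]
above [545.55027694 369.36279307] [-0.1569  0.308   0.0578] down [0.0737 0.0003 0.1956] fwd [-0.9358 -0.0045  0.3526]
0 [651. 389.   0.] [703. 444.   0.]
40 [683. 395.  40.] [681. 391.  40.]
```

Emit:
{"api": "send_rows", "payload": {
  "targets": [
    [-0.2,-0.0157,0.0308,0.0058,0,0,0],
    [-0.2,-0.0157,0.0308,0.0058,0,0,0],
    [-0.2,-0.0157,0.0308,0.0058,0,0,0],
    [-0.2,-0.0157,0.0308,0.0058,0,0,0],
    [-0.2,-0.0157,0.0308,0.0058,0,0,0],
    [-0.2,-0.0157,0.0308,0.0058,0,0,0],
    [-0.2,-0.0157,0.0308,0.0058,0,0,0],
    [-0.2,-0.0157,0.0308,0.0058,0,0,0],
    [-0.2,-0.0157,0.0308,0.0058,0,0,0],
    [-0.2,-0.0157,0.0308,0.0058,0,0,0]
  ]
}}

```text
time_s: 3.4
eef_pos: [547.1, 367.0, 233.2]
ee_rot: [0.137, 0.633, 0.753, -0.114]
force: [0.1, 0.5, -0.2]
grip_width: 0.6
grip_force: 0.0
```

Run:
```python
from h import *
p,R,s=tool();print(p.round(1),R.round(3).tolist(),s["joints"].round(2),s["time_s"])
print(goto([545.5,369.4,60]),goto([545.5,369.4,23]))
```

```text
[547.1 367.  233.2] [[-0.161, 0.985, 0.062], [0.923, 0.173, -0.345], [-0.35, 0.002, -0.937]] [ 0.54  0.73  0.88 -0.34  1.66  0.36] 3.4
[ 0.0631 -0.0015  0.1613] [ 0.0761 -0.0015  0.196 ]
```

Emit:
{"api": "send_rows", "payload": {
  "targets": [
    [-0.2,0.0095,-0.0002,0.0245,0,0,0],
    [-0.2,0.0095,-0.0002,0.0245,0,0,0],
    [-0.2,0.0095,-0.0002,0.0245,0,0,0],
    [-0.2,0.0095,-0.0002,0.0245,0,0,0],
    [-0.2,0.0095,-0.0002,0.0245,0,0,0],
    [-0.2,0.0095,-0.0002,0.0245,0,0,0],
    [-0.2,0.0095,-0.0002,0.0245,0,0,0],
    [-0.2,0.0095,-0.0002,0.0245,0,0,0],
    [-0.2,0,0,0,0,0,0],
    [-0.2,0,0,0,0,0,0]
  ]
}}

```text
time_s: 4.65
eef_pos: [544.6, 369.9, 23.9]
ee_rot: [0.137, 0.633, 0.753, -0.114]
force: [-0.3, 0.1, -0.2]
grip_width: 0.599
grip_force: 0.0
```

Run:
```python
from h import *
p,R,s=tool();print(p.round(1),R.round(3).tolist(),s["force"].round(1))
b=ctrl.capture("side");w=ctrl.capture("wrist");a=ctrl.capture("scene")
im=np.hstack([cv2.resize(b["img"][60:220,220:380],(400,400)),cv2.resize(a["img"][130:290,340:500],(400,400))])
cv2.imwrite("pics/c2.png",im[:,:,::-1])
```

```text
[544.6 369.9  23.9] [[-0.161, 0.985, 0.063], [0.922, 0.173, -0.345], [-0.351, 0.002, -0.936]] [-0.3  0.1 -0.2]
```

View pics/c2.png

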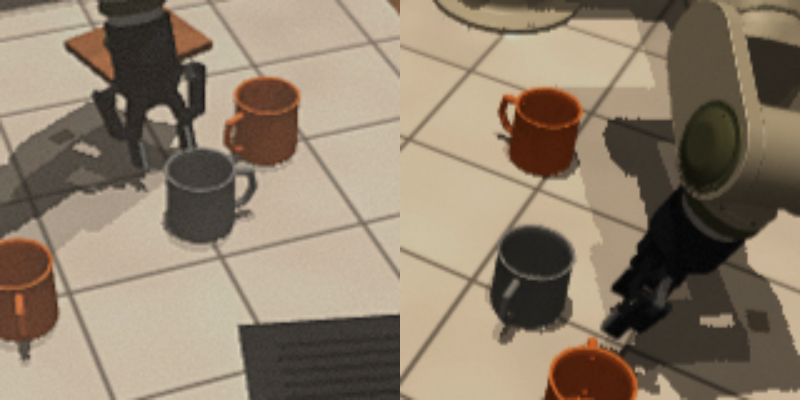

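The tankard stands clear ahead of the fork. The fork is at side crop (163,158) and the tankard foot at (200,235). The right orange mug is clear of the fingers. I'll start the push slowly.

Emit:
{"api": "send_rows", "payload": {
  "targets": [
    [-0.2,-0.0075,0,0.0028,0,0,0],
    [-0.2,-0.0075,0,0.0028,0,0,0],
    [-0.2,-0.0075,0,0.0028,0,0,0],
    [-0.2,-0.0075,0,0.0028,0,0,0],
    [-0.2,-0.0075,0,0.0028,0,0,0],
    [-0.2,-0.0075,0,0.0028,0,0,0],
    [-0.2,-0.0075,0,0.0028,0,0,0],
    [-0.2,-0.0075,0,0.0028,0,0,0],
    [-0.2,-0.0075,0,0.0028,0,0,0],
    [-0.2,-0.0075,0,0.0028,0,0,0]
  ]
}}

```text
time_s: 6.05
eef_pos: [557.8, 290.6, 22.3]
ee_rot: [0.137, 0.633, 0.754, -0.115]
force: [-1.2, 1.5, -0.4]
grip_width: 0.599
grip_force: 0.9
```

Run:
```python
from h import *
p,R,s=tool();print(p.round(1),s["force"].round(1))
b=ctrl.capture("side");a=ctrl.capture("scene")
x,y=565,250
for S in([a],[b]):
    q,f=tankfit(S,x,y,0);print(q.round(2),f.round(3))
im=np.hstack([overlay(b,q,"",(260,100,80,80)),overlay(a,q,"",(330,190,80,80))]);cv2.imwrite("pics/c3.png",im)
```

```text
[557.8 290.6  22.3] [-1.2  1.5 -0.4]
[5.7148e+02 2.6079e+02 1.3000e-01] 0.212
[5.6344e+02 2.5582e+02 1.5000e-01] 0.282
```

View pics/c3.png

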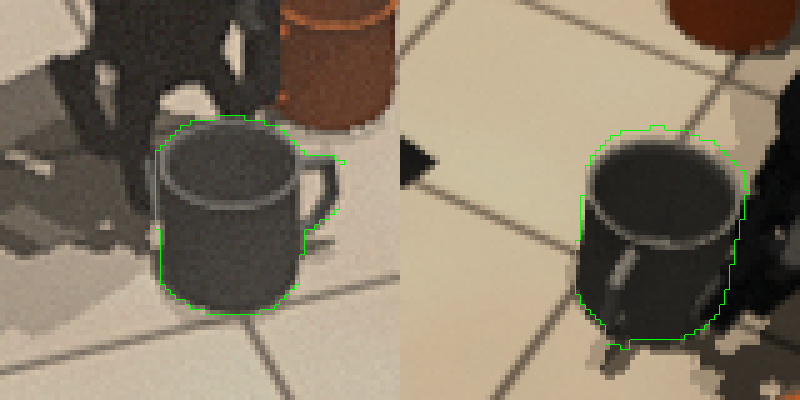

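The tankard is upright and seated in the fork, near (566,254), so I continue.

Emit:
{"api": "send_rows", "payload": {
  "targets": [
    [-0.2,-0.0085,0,0.0031,0,0,0],
    [-0.2,-0.0085,0,0.0031,0,0,0],
    [-0.2,-0.0085,0,0.0031,0,0,0],
    [-0.2,-0.0085,0,0.0031,0,0,0],
    [-0.2,-0.0085,0,0.0031,0,0,0],
    [-0.2,-0.0085,0,0.0031,0,0,0],
    [-0.2,-0.0085,0,0.0031,0,0,0],
    [-0.2,-0.0085,0,0.0031,0,0,0],
    [-0.2,-0.0085,0,0.0031,0,0,0],
    [-0.2,-0.0085,0,0.0031,0,0,0]
  ]
}}

```text
time_s: 7.4
eef_pos: [573.5, 201.3, 23.3]
ee_rot: [0.137, 0.633, 0.753, -0.115]
force: [-0.8, 1.6, -0.6]
grip_width: 0.597
grip_force: 0.9
```

Run:
```python
from h import *
p,R,s=tool();print(p.round(1),s["force"].round(1),R.round(3).tolist())
b=ctrl.capture("side");a=ctrl.capture("scene")
c=p[:2]+39*np.array([.17,-.985])
for S in([a],[b]):
    q,f=tankfit(S,*c,0.1);print(q.round(2),f.round(3))
```

```text
[573.5 201.3  23.3] [-0.8  1.6 -0.6] [[-0.162, 0.985, 0.061], [0.922, 0.173, -0.347], [-0.352, 0.0, -0.936]]
[5.8844e+02 1.7142e+02 2.1000e-01] 0.238
[5.7592e+02 1.6092e+02 1.8000e-01] 0.261
```

Emit:
{"api": "send_rows", "payload": {
  "targets": [
    [-0.2,-0.0066,0,0.0025,0,0,0],
    [-0.2,-0.0066,0,0.0025,0,0,0],
    [-0.2,-0.0066,0,0.0025,0,0,0],
    [-0.2,-0.0066,0,0.0025,0,0,0],
    [-0.2,-0.0066,0,0.0025,0,0,0],
    [-0.2,-0.0066,0,0.0025,0,0,0],
    [-0.2,-0.0066,0,0.0025,0,0,0],
    [-0.2,-0.0066,0,0.0025,0,0,0],
    [-0.2,-0.0066,0,0.0025,0,0,0],
    [-0.2,-0.0066,0,0.0025,0,0,0]
  ]
}}

```text
time_s: 8.75
eef_pos: [585.9, 132.6, 23.5]
ee_rot: [0.137, 0.633, 0.754, -0.114]
force: [-2.0, 10.1, 7.0]
grip_width: 0.601
grip_force: 6.0
```

Run:
```python
from h import *
p,R,s=tool();print(p.round(1),s["force"].round(1))
b=ctrl.capture("side");a=ctrl.capture("scene")
im=np.hstack([cv2.resize(b["img"][110:270,250:410],(400,400)),cv2.resize(a["img"][140:300,240:400],(400,400))])
cv2.imwrite("pics/c4.png",im[:,:,::-1])
```

```text
[585.9 132.6  23.5] [-2.  10.1  7. ]
```

View pics/c4.png

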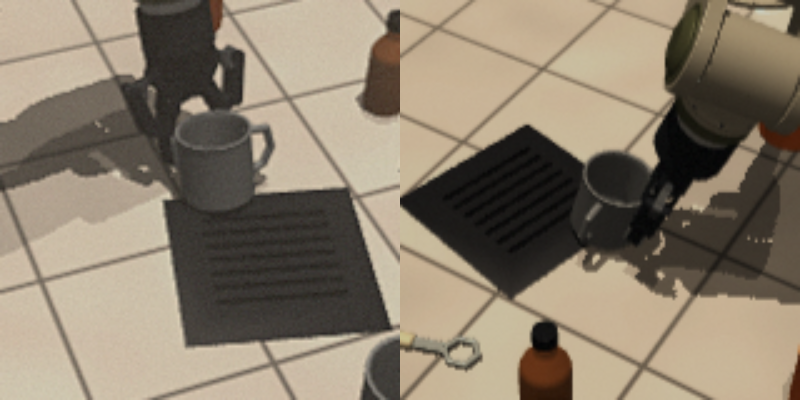

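The tankard is riding up the bevel with a slight tilt, and the push force is about 10 N. I'll continue with a small rise of the tool, so the fingers don't drag it down.

Emit:
{"api": "send_rows", "payload": {
  "targets": [
    [-0.2,-0.0063,0,0.0017,0,0,0],
    [-0.2,-0.0063,0,0.0017,0,0,0],
    [-0.2,-0.0063,0,0.0017,0,0,0],
    [-0.2,-0.0063,0,0.0017,0,0,0],
    [-0.2,-0.0063,0,0.0017,0,0,0],
    [-0.2,-0.0063,0,0.0017,0,0,0],
    [-0.2,-0.0063,0,0.0017,0,0,0],
    [-0.2,-0.0061,0,0.0023,0,0,0],
    [-0.2,-0.0061,0,0.0023,0,0,0],
    [-0.2,-0.0061,0,0.0023,0,0,0]
  ]
}}

```text
time_s: 10.1
eef_pos: [596.9, 67.9, 27.4]
ee_rot: [0.137, 0.633, 0.754, -0.115]
force: [-1.4, 1.5, -1.2]
grip_width: 0.602
grip_force: 2.1
```

Run:
```python
from h import *
p,R,s=tool();print(p.round(1),s["force"].round(1))
b=ctrl.capture("side");a=ctrl.capture("scene")
im=np.hstack([cv2.resize(b["img"][110:270,250:410],(400,400)),cv2.resize(a["img"][140:300,240:400],(400,400))])
cv2.imwrite("pics/c5.png",im[:,:,::-1])
```

```text
[596.9  67.9  27.4] [-1.4  1.5 -1.2]
```

View pics/c5.png

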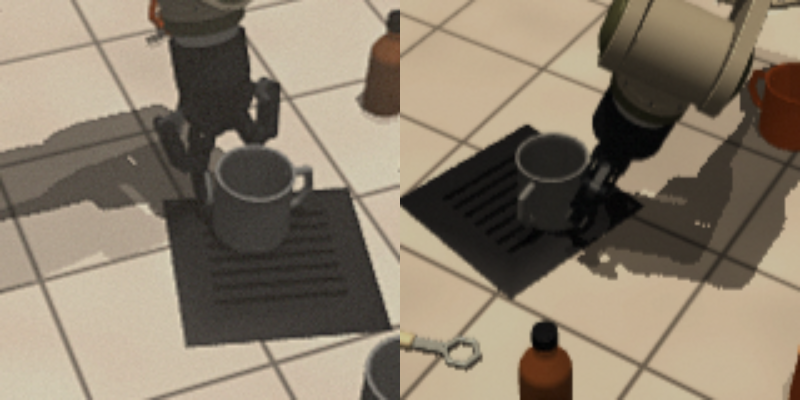

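The tankard is upright, wholly on the flat top, with its foot at side crop (255,250). I'll push about 30 mm more and then measure.

Emit:
{"api": "send_rows", "payload": {
  "targets": [
    [-0.2,-0.0047,0,0.0018,0,0,0],
    [-0.2,-0.0047,0,0.0018,0,0,0],
    [-0.2,-0.0047,0,0.0018,0,0,0],
    [-0.2,-0.0047,0,0.0018,0,0,0],
    [-0.2,-0.0047,0,0.0018,0,0,0],
    [-0.2,-0.0047,0,0.0018,0,0,0],
    [-0.2,0,0,0,0,0,0],
    [-0.2,0,0,0,0,0,0],
    [-0.2,0,0,0,0,0,0],
    [-0.2,0,0,0,0,0,0]
  ]
}}

```text
time_s: 11.45
eef_pos: [602.1, 38.6, 27.3]
ee_rot: [0.137, 0.633, 0.754, -0.115]
force: [-0.4, 0.3, 0.9]
grip_width: 0.602
grip_force: 0.0
```

Run:
```python
from h import *
p,R,s=tool();print(p.round(1),s["force"].round(1))
est=p[:2]+39*np.array([.17,-.985]);print("est",est.round(1))
ims=[]
for n in("side","scene"):
    c=ctrl.capture(n)
    for d in ctrl.landmark_of("squat_tankard",c)[:4]: print(n,round(d["score"],2),ray(c,d["point"],10).round(1))
    u,v=proj(c,[*est,50]).astype(int);roi=(u-40,v-40,80,80);im=overlay(c,(*est,.2),"",roi,z0=10)
    rim=np.array([(proj(c,[est[0]+40*np.cos(t),est[1]+40*np.sin(t),88])-roi[:2])*5+2 for t in np.linspace(0,6.28,60)]).astype(int)
    cv2.polylines(im,[rim],True,(0,0,255),1);ims.append(im)
cv2.imwrite("pics/c6.png",np.hstack(ims))
```

```text
[602.1  38.6  27.3] [-0.4  0.3  0.9]
est [6.087e+02 2.000e-01]
side 0.98 [618.8   5.7  10. ]
side 0.83 [328.4 184.2  10. ]
side 0.58 [668.  365.7  10. ]
scene 0.78 [692.3 395.5  10. ]
scene 0.62 [344.2 215.7  10. ]
scene 0.55 [606.7  13.2  10. ]
```

View pics/c6.png

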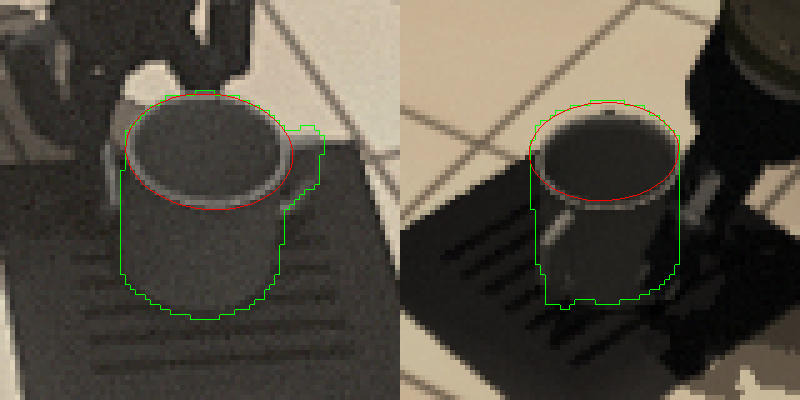

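The predicted rim matches the image to within about 1 px, which puts the tankard near (609,0). It needs about 9 mm more in -y, and then I retreat straight back.

Emit:
{"api": "send_rows", "payload": {
  "targets": [
    [-0.2,-0.002,0,0.0008,0,0,0],
    [-0.2,-0.002,0,0.0008,0,0,0],
    [-0.2,-0.002,0,0.0007,0,0,0],
    [-0.2,-0.002,0,0.0007,0,0,0],
    [-0.2,0,0,0,0,0,0],
    [-0.2,0,0,0,0,0,0],
    [-0.2,0.005,0,-0.002,0,0,0],
    [-0.2,0.014,0,-0.006,0,0,0],
    [-0.2,0.024,0,-0.01,0,0,0],
    [-0.2,0.03,0,-0.014,0,0,0]
  ]
}}

```text
time_s: 12.9
eef_pos: [589.4, 110.0, 31.6]
ee_rot: [0.137, 0.633, 0.753, -0.115]
force: [0.7, 0.8, -0.8]
grip_width: 0.602
grip_force: 0.0
```

Emit:
{"api": "send_rows", "payload": {
  "targets": [
    [-0.2,0.03,0,-0.02,0,0,0],
    [-0.2,0.02,0,-0.03,0,0,0],
    [-0.2,0,0,-0.04,0,0,0],
    [-0.2,0,0,-0.04,0,0,0],
    [-0.2,0,0,-0.03,0,0,0],
    [-0.2,0,0,0,0,0,0],
    [-0.2,0,0,0,0,0,0],
    [-0.2,0,0,0,0,0,0],
    [-0.2,0,0,0,0,0,0],
    [-0.2,0,0,0,0,0,0]
  ]
}}

```text
time_s: 14.15
eef_pos: [571.9, 210.0, 163.3]
ee_rot: [0.137, 0.633, 0.753, -0.115]
force: [0.1, 0.1, 0.0]
grip_width: 0.598
grip_force: 0.0
```

Run:
```python
from h import *
p,R,s=tool();print(p.round(1),s["force"].round(1),s["time_s"])
est=(610.3,-8.5);ims=[]
for n in("side","scene"):
    c=ctrl.capture(n)
    u,v=proj(c,[*est,30]).astype(int);roi=(u-50,v-50,100,100);x,y,w,h=roi;k=4
    im=cv2.resize(c["img"][y:y+h,x:x+w,::-1],None,fx=k,fy=k,interpolation=0)
    def poly(P,col): cv2.polylines(im,[np.array([(proj(c,q)-roi[:2])*k+2 for q in P]).astype(int)],True,col,1)
    A=np.linspace(0,6.28,60);poly([[est[0]+40*np.cos(t),est[1]+40*np.sin(t),88] for t in A],(0,0,255))
    poly([[est[0]+36*np.cos(t),est[1]+36*np.sin(t),10] for t in A],(0,255,0))
    M=Ro.from_euler("z",-14.4,degrees=True).as_matrix()
    poly([np.array([610.7,-8.3,0])+M@np.array([sx*100,sy*100,0]) for sx,sy in((1,1),(1,-1),(-1,-1),(-1,1))],(255,255,0))
    ims.append(im)
cv2.imwrite("pics/c7.png",np.hstack(ims))
```

```text
[571.9 210.  163.3] [0.1 0.1 0. ] 14.15
```

View pics/c7.png

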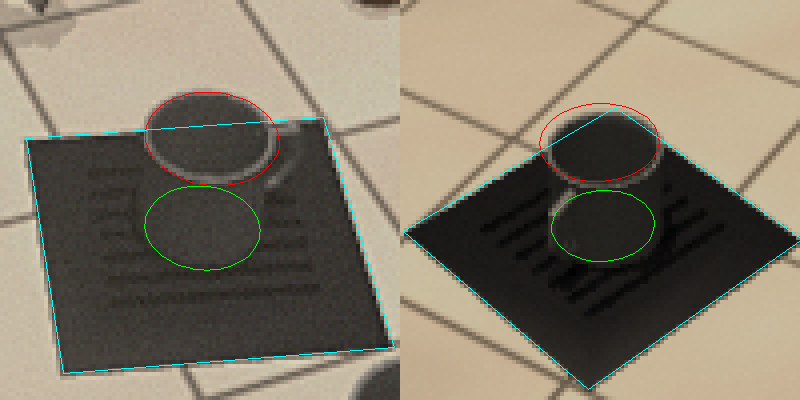

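The tankard is standing upright. Its rim lies within about 1 px of a tankard centred on the mat in both views, so it is about 4 mm or less from the middle. The gripper is well clear, so I'm handing in.

```bash
python3 -c "
from rig import ctrl
print(ctrl.finish_job())"
```

```text
the job is handed in; nothing more can be done
None
```

I pushed the squat pewter tankard up over the bevel and left it standing upright about 4 mm or less from the middle of the mat, without touching the tall tankard or the orange mugs; the job was handed in at about 14 s.

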